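# Dress the model railway's logging halt

### The arm

A 6-joint arm with a two-finger parallel gripper is mounted at the origin on the work surface. World frame = base frame: x ahead of the robot, y to its left, z up, the work surface at z = 0. Lengths are in mm, angles in degrees, forces in N, time in s.
With the tool pointing down it reaches from about 300 to 850 mm from the base axis. Payload 4.2 kg.
Tool frame: the origin (TCP) lies midway between the tips of the shut fingers; the grasp point (between the pads) lies 19 mm behind it; z points along the fingers, y is the line along which they close (so a half turn about z gives the same grasp; the last joint's range is limited). The gripper opens to 91 mm and grips with 3 to 60 N. Pads are 32 mm wide; open, the fingers measure 118 mm over their backs; the gripper's body (76 mm by 178 mm) begins 60 mm behind the grasp point.
Start: joints at [71.62, 18.312, 89.639, -0, 72.044, -1.146], TCP at [170.366, 549.198, 213.976] pointing down, gripper open.
Joint ranges: [-177.97, 177.97], [-48.28, 115.42], [12.27, 149.76], [-77.06, 257.06], [2.81, 150.46], [-146.56, 146.56]. Speed limits (degrees/s): [147.25, 147.25, 180, 180, 180, 180].

### API

Orientations are given as [roll, pitch, yaw] about the fixed x, y, z axes, in that order (R = Rz(yaw) Ry(pitch) Rx(roll)).
In Python, from workcell import env gives the robot as it stands.
- The arm moves only by the shell command python3 -m jog 'ROWS' [FORCE]. ROWS is a JSON object of lists of equal length, an entry for each row: "jaw": the finger opening in mm, from 0 to 91.2; "slide": the shift along the tool's x, y, z in units of 30 mm (1.0 is 30 mm), a list of three; "spin": the turn about the tool's z in units of 8 degrees (1.0 is 8 degrees). In form: {"jaw": [jaw, ...], "slide": [[dx, dy, dz], ...], "spin": [spin, ...]}. A call has 1 to 10 rows; each row shifts and turns the commanded pose from where the row before left it, along the tool's axes as they then stand; what a row does not reach is not made up. A row lasts 1/10 s, in which the tool goes at most 50 mm and 8.59 degrees, less where a joint would pass 70% of its speed; a pose out of reach is approached as far as the arm can. A call is refused whole if a number of a shift passes 1 or a number of a turn 1, either way. A call with a gripper value outside its range is refused whole. The fingers move at their own pace and stop on an object; FORCE is the grip in N (left out, the last holds). Time passes only in rows, so rows that do not move let the fingers close. It gives the time, the measured TCP pose, the force, the opening and the grip force at its end, in the units of the state.
- env.state(): the state, without advancing time (a new reading comes with each control period).
- env.grab_frame(name): name is "side" or "top" or "wrist"; returns the picture (480x640x3 uint8, red, green, blue); there is no depth.
- env.camera_model(name): a dict with "fx", "fy", "cx", "cy" (pixels), "D" ([k1, k2, p1, p2, k3] as OpenCV has them; the pictures are not rectified), "camera_from_world" (4x4, takes a point from world to camera coordinates). Camera axes: x right, y up, looking along -z (the intrinsics and any distortion apply to the point x, -y, -z); pixel columns grow to the right and rows downward; lengths in mm; the calibration is good to about 2 mm. A picture is of the moment at which its call begins: read the wrist's pose just before it. camera_model takes no time and is no camera call; for the wrist camera it gives the pose at the moment of the call.
- env.job_done(): hands the job in; it is judged then, once.
The state is a dict: "time_s": time; "qpos": joint angles; "qvel": joint speeds; "effort": joint torques, N m; "ee_pos": TCP position; "ee_rot": TCP orientation; "force": force on the tool from outside, world axes, zero at the start; "torque": the same for the moment, N m; "gripper_width": finger opening in mm; "gripper_force": force on a finger pad.
Only numpy, scipy, OpenCV 4.12 (cv2) and the standard library are available. Lean on these libraries where they do the work, as an engineer would, in place of code of your own. Each camera call takes 0.05 s, during which the arm holds its last target. There are 200 camera calls.

### The job

Dress the little logging halt. Start with the hut, before you move anything else: stand it in the middle of the plank platform, midway between the rock and the pine, with its ridge along the platform. Then stand the water tank upright on the planks halfway between the hut and the rock, stand the crate on the planks halfway between the hut and the pine, both in line with the hut on the platform's centre line, and lay the log load on top of the flat wagon, centred and lengthwise on its deck.

Things in the scene. Friction and masses are not known exactly. Their poses are not given: they have to be found in the camera images.
- platform: Fixed model-railway halt: ground board 205 x 480 mm, 12 mm thick, with a brown plank platform 80 mm (x) x 290 mm (y), planks 16 mm above the bench. Origin: under the platform's centre, at bench level; y along the platform, x across it, away from the track. The track runs parallel, centre line at x = -95 mm, on the robot's side. Turned up to 0.25 rad; fixed in an episode.
- rock: Fixed grey boulder, about 85 mm across, 65 mm tall, on the ground board off one end of the planks (which end varies), on the platform's long centre line, 200 mm from the platform's centre. Origin: centre of its underside, 12 mm above the bench; yaw means nothing.
- pine: Fixed dark green model pine, 150 mm tall, foliage 72 mm across, at the other end, on the long centre line, 200 mm from the platform's centre (400 mm from the rock). Origin: centre of its foot, 12 mm above the bench.
- wagon: Flat wagon with a bare plank deck, fixed on one half of the track (which half varies); a closed van, its roof 97 mm above the bench, stands on the other half and is no part of the job. Deck 56 mm wide (x, across the track), 130 mm long (y, along it), surface 30 mm above the origin, 50 mm above the bench. Origin: centre of the wagon at rail level. Parallel to the platform.
- hut: Loose small brown timber hut with a dark pitched roof, 56 mm long (its y, along the ridge) between two flat upright gable ends, walls 44 mm wide (its x), eaves 54 mm wide, walls 36 mm high, ridge about 57 mm. 0.08 to 0.17 kg. Origin: centre of its underside, z up. Starts on the bench, in one of four places to the right of the halt.
- tank: Loose round wooden water tank, dark hoops and a cone roof, 46 mm diameter, straight sides to 56 mm height, 79 mm to the tip. 0.08 to 0.17 kg. Origin: centre of its underside, z up. Starts on the bench, as the hut.
- logs: Loose load of six dark logs strapped into one rigid bundle, 96 mm long (its x, along the logs), 46 mm wide (its y), 31 mm high, flat underside and sides. 0.08 to 0.17 kg. Origin: centre of its underside, z up. Starts on the bench, as the hut.
- crate: Loose square pale wooden crate, 42 x 42 mm (its x and y), 36 mm high. 0.07 to 0.14 kg. Origin: centre of its underside, z up. Starts on the bench, as the hut.
Mind the look-alikes: they are no part of the job. What is shaped like the hut but pink or red is not meant.

How it is judged:
By the outcome, as a careful person would: the job done as asked, in the order asked, and still so for the second after the job is handed in, with the robot touching nothing.
It also fails if it takes over 120 s, if anything falls off the work surface, if the arm or the gripper's body presses on something with over 40 N, if the wrist force passes 120 N, or if a joint passes its speed limit or range.

## Working session

There is one attempt and no reset: what is moved stays moved. The work goes in short steps, Python scripts to look and compute and a shell command to move; the robot and the scene stay as the last step left them, time stands still between calls to the robot, and variables do not carry over. Pictures are saved under pics/ and viewed, at most 14 in all, crops included, and the job is handed in when it is done.

```bash
mkdir -p pics; cat > h.py <<'E'
import numpy as np, cv2, json
from workcell import env
def grab(n,f):
    im=env.grab_frame(n); cv2.imwrite(f'pics/{f}.png',im[:,:,::-1]); return im
def cam(n):
    m=env.camera_model(n); K=np.array([[m['fx'],0,m['cx']],[0,m['fy'],m['cy']],[0,0,1.]])
    return K,np.array(m['D'],float),np.array(m['camera_from_world'],float)
def ray(c,uv):
    K,D,T=c; p=cv2.undistortPoints(np.array(uv,float).reshape(-1,1,2),K,D).reshape(-1,2)
    d=np.c_[p[:,0],-p[:,1],-np.ones(len(p))]@T[:3,:3]
    return -T[:3,:3].T@T[:3,3],d
def onz(c,uv,z):
    o,d=ray(c,uv); return o+d*((z-o[2])/d[:,2])[:,None]
def proj(c,X):
    K,D,T=c; X=np.array(X,float).reshape(-1,3)@T[:3,:3].T+T[:3,3]
    X=X*[1,-1,-1]; return cv2.projectPoints(X,np.zeros(3),np.zeros(3),K,D)[0].reshape(-1,2)
E
python3 - <<'E'
from h import *
np.set_printoptions(precision=1,suppress=True)
for n in('top','side'):
    grab(n,n+'0'); c=cam(n); print(n,c[0].tolist(),c[1],ray(c,[[320,240]])); 
print(env.state())
E
```

```text
top [[540.2672853258507, 0.0, 314.0966629987649], [0.0, 540.2672853258507, 245.2469587617533], [0.0, 0.0, 1.0]] [-0.1  0.   0.   0.   0. ] (array([ 241.1,   14.5, 1415.4]), array([[ 0.2, -0. , -1. ]]))
side [[538.718645176879, 0.0, 322.19868975553743], [0.0, 538.718645176879, 232.9541183684796], [0.0, 0.0, 1.0]] [-0.1  0.   0.   0.   0. ] (array([ 319.1, -840.4,  828.5]), array([[ 0.2,  0.7, -0.7]]))
{'time_s': 0.1, 'qpos': array([71.6, 18.3, 89.7, -0. , 72. , -1.1]), 'qvel': array([-0.1, -0.2, -0.2, -0.1, -0. , -0. ]), 'effort': array([  0. , -41.3, -23.3,   0.1,   0. ,  -0. ]), 'ee_pos': array([170.2, 548.8, 213.2]), 'ee_rot': array([-179.9,   -0. ,  162.8]), 'force': array([ 0.7, -0.2,  0.1]), 'torque': array([0., 0., 0.]), 'gripper_force': 0.0, 'gripper_width': 91.25250492096771}
```

View pics/top0.png

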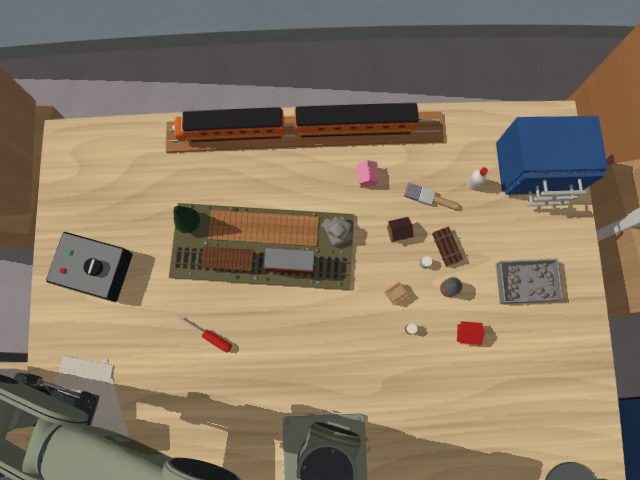

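View pics/side0.png

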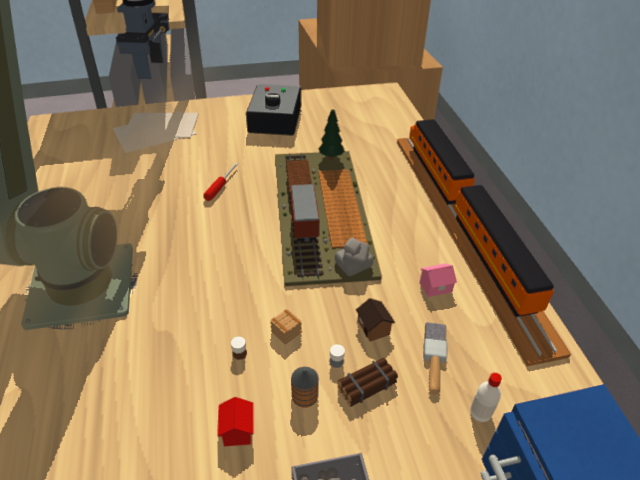

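The top view shows hut (400,230), logs (448,247), tank (452,287), crate (398,293), planks (210–320, 210–247), pine (187,220) at the left, rock (338,231) at the right, flat wagon (228,259) at the left and van (289,261). The side view agrees. The pink (367,174) and red (470,332) huts are decoys.

```bash
python3 - <<'E'
from h import *
np.set_printoptions(precision=1,suppress=True)
im=cv2.imread('pics/top0.png'); c=cam('top'); hsv=cv2.cvtColor(im,cv2.COLOR_BGR2HSV)
for n,p in dict(plank=(265,227),bench=(380,260),hut=(395,227),log=(448,247),tank=(452,288),crate=(398,293),wagon=(228,259),board=(270,280)).items(): print(n,hsv[p[1],p[0]],end=' ')
print()
def rect(n,m,box,z):
    x0,y0,x1,y1=box; M=np.zeros_like(m); M[y0:y1,x0:x1]=m[y0:y1,x0:x1]
    M=cv2.morphologyEx(M,cv2.MORPH_OPEN,np.ones((3,3),np.uint8))
    cs=cv2.findContours(M,0,1)[0]; k=max(cs,key=cv2.contourArea).reshape(-1,2)
    P=onz(c,k,z)[:,:2].astype(np.float32); r=cv2.minAreaRect(P)
    b=cv2.boxPoints(r); e=b[1]-b[0],b[2]-b[1]; l=max(e,key=lambda v:np.hypot(*v)); 
    print(n,np.array(r[0]),np.array(r[1]),'long dir deg',np.degrees(np.arctan2(l[1],l[0]))%180)
H,S,V=[hsv[:,:,i].astype(int) for i in range(3)]
u=lambda b:(b*255).astype(np.uint8)
rect('plank',u((S>150)&(V>120)&(H<20)),(195,200,330,250),16)
rect('wagon',u((S>130)&(V<150)&(H<12)),(195,243,262,275),50)
rect('board',u(V<110)|u((H>20)&(S<120)&(V<130)),(160,195,360,295),12)
for n,b,z in(('hut',(382,212,418,246),30),('log',(428,222,468,270),20),('tank',(438,272,468,302),40)): rect(n,u(V<115),b,z)
rect('crate',u((S>115)&(V<215)),(382,280,414,308),36)
cv2.imwrite('pics/c.png',np.vstack([cv2.resize(im[190:300,160:360],None,fx=4,fy=4)[:,:800],]))
E
```

```text
plank [ 14 147 149] bench [ 19  86 186] hut [ 10 106  58] log [ 11 135  89] tank [45 12 84] crate [ 16 111 170] wagon [ 11 148  98] board [24 86 95] Traceback (most recent call last):
  File "<stdin>", line 15, in <module>
  File "<stdin>", line 9, in rect
ValueError: max() iterable argument is empty
```

```bash
cat > rect.py <<'E'
from h import *
np.set_printoptions(precision=1,suppress=True)
u=lambda b:(b*255).astype(np.uint8)
def rect(c,n,m,box,z):
    x0,y0,x1,y1=box; M=np.zeros_like(m); M[y0:y1,x0:x1]=m[y0:y1,x0:x1]
    M=cv2.morphologyEx(M,cv2.MORPH_CLOSE,np.ones((3,3),np.uint8))
    M=cv2.morphologyEx(M,cv2.MORPH_OPEN,np.ones((3,3),np.uint8))
    cs=cv2.findContours(M,0,1)[0]
    if not cs: print(n,'none'); return
    k=cv2.convexHull(max(cs,key=cv2.contourArea)).reshape(-1,2)
    P=onz(c,k,z)[:,:2].astype(np.float32); r=cv2.minAreaRect(P)
    b=cv2.boxPoints(r); e=b[1]-b[0],b[2]-b[1]; l=max(e,key=lambda v:np.hypot(*v)); 
    print(n,np.array(r[0]),np.array(r[1]),'long dir deg',round(float(np.degrees(np.arctan2(l[1],l[0]))%180),1),'px',k.min(0),k.max(0)); return k
E
python3 - <<'E'
from rect import *
im=cv2.imread('pics/top0.png'); c=cam('top'); hsv=cv2.cvtColor(im,cv2.COLOR_BGR2HSV)
H,S,V=[hsv[:,:,i].astype(int) for i in range(3)]
ks=[rect(c,'plank',u((S>115)&(V>115)&(H<20)),(195,200,330,250),16),
rect(c,'wagon',u((S>120)&(V<150)&(H<14)),(195,243,262,275),50),
rect(c,'board',u(V<125),(160,195,360,295),12)]
for n,b,z in(('hut',(382,212,418,246),30),('log',(428,222,468,270),20),('tank',(438,272,468,302),40)): ks.append(rect(c,n,u(V<125),b,z))
ks.append(rect(c,'crate',u((S>98)&(H<18)),(382,280,414,308),36))
v=cv2.resize(im,None,fx=2,fy=2)
o=np.array([160,195])
v=cv2.resize(im[195:310,160:480],None,fx=2.5,fy=2.5)
for k in ks:
    if k is not None: cv2.polylines(v,[((k-o)*2.5+1).astype(int)],True,(255,255,0),1)
cv2.imwrite('pics/c.png',v)
E
```

```text
plank [591.9 137.3] [289.7  81.6] long dir deg 84.0 px [209 210] [318 245]
wagon [505.2 229.3] [129.6  56.2] long dir deg 84.0 px [202 247] [252 270]
board [542.9 137.6] [505.8 206.3] long dir deg 83.9 px [169 203] [359 289]
hut [ 565.4 -232.2] [77.7 73.4] long dir deg 87.7 px [388 217] [417 244]
log [ 516.3 -356.2] [110.5  64.3] long dir deg 19.5 px [433 228] [467 267]
tank [ 408.  -350.6] [49.6 66.4] long dir deg 94.9 px [441 278] [467 297]
crate [ 399.7 -203.2] [43.9 50.2] long dir deg 120.9 px [385 283] [407 304]
```

View pics/c.png

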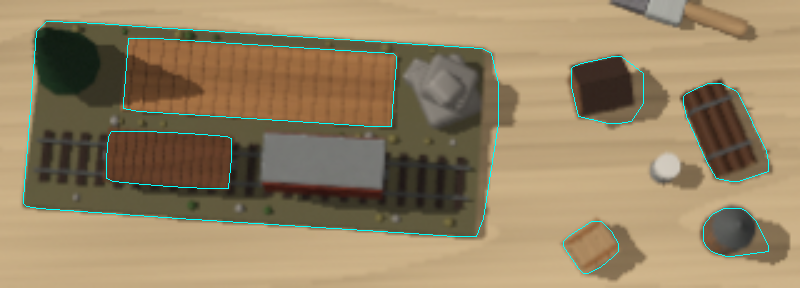

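The crop shows the outlines fitting planks (123–396, 40–127), wagon deck (107–232, 130–188) and all loose parts. The planks measure 290x82 and the deck 130x56, as they should. The wagon's cross offset of -95.8 also agrees. Now I move above the hut.

```bash
cat > go.py <<'E'
# how far to go: python3 go.py x y z yaw  -> total in tool-axis units and in spin units
import sys
from h import *
def go(x,y,z,yaw,from_yaw=None):
    s=env.state(); p=s['ee_pos']; a=s['ee_rot'][2]; r=np.radians(a)
    d=np.array([x,y,z])-p; t=np.array([[np.cos(r),np.sin(r),0],[np.sin(r),-np.cos(r),0],[0,0,-1]])@d/30
    sp=-((yaw-a+90)%180-90)/8
    print('at',p.round(1),s['ee_rot'].round(1),'units',t.round(2),'spin',round(sp,2),'t',round(s['time_s'],2))
if __name__=='__main__': go(*map(float,sys.argv[1:5]))
E
R='[-0.965,-0.995,-0.07]'
python3 -m jog '{"jaw":[91,91,91,91,91,91,91,91,91,91],"slide":[[-0.96,-1,-0.1],[-0.96,-1,-0.1],[-0.96,-1,-0.1],[-0.96,-1,-0.1],[-0.96,-1,-0.1],[-0.96,-1,-0.1],[-0.96,-1,-0.1],[-0.96,-1,-0.1],[-0.96,-1,-0.1],[-0.96,-1,-0.1]],"spin":[0,0,0,0,0,0,0,0,0,0]}' 20
python3 -m jog '{"jaw":[91,91,91,91,91,91,91,91,91,91],"slide":[[-0.96,-1,0],[-0.96,-1,0],[-0.96,-1,0],[-0.96,-1,0],[-0.96,-1,0],[-0.96,-1,0],[-0.96,-1,0],[-0.96,-1,0],[-0.96,-1,0],[-0.96,-1,0]],"spin":[0,0,0,0,0,0,0,0,0,0]}'
python3 go.py 565 -232 260 174
python3 -c "
from rect import *
grab('wrist','w1');c=cam('wrist');print(ray(c,[[320,240]]),onz(c,[[320,240]],0))"
```

```text
time_s: 1.1
ee_pos: [356.7, 175.7, 243.9]
ee_rot: [180.0, -0.0, 162.8]
force: [0.6, 1.2, -0.4]
gripper_width: 91.3
gripper_force: 0.0
time_s: 2.1
ee_pos: [543.0, -196.1, 243.4]
ee_rot: [180.0, -0.1, 162.7]
force: [1.1, 0.2, 0.1]
gripper_width: 91.0
gripper_force: 0.0
at [ 543.  -196.1  243.4] [ 1.800e+02 -1.000e-01  1.627e+02] units [-1.05 -0.92 -0.55] spin -1.41 t 2.1
(array([ 478.1, -179.1,  411.5]), array([[ 0.2, -0.1, -1. ]])) [[ 581.8 -216.     0. ]]
```

View pics/w1.png

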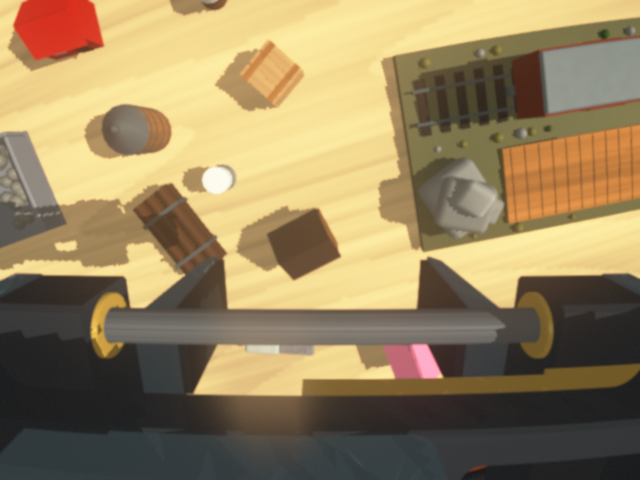

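The wrist view shows hut (303,243), logs (180,232), tank (137,130), crate (272,73), rock (460,195) and the planks' end at (505,180). I zoom to read the edges.

```bash
python3 -c "
import cv2
im=cv2.imread('pics/w1.png'); a=cv2.resize(im[195:290,235:355],None,fx=5,fy=5,interpolation=cv2.INTER_CUBIC)
b=cv2.resize(im[30:115,210:310],None,fx=2,fy=2)
v=cv2.copyMakeBorder(a,0,0,0,200,0); v[:170,600:800]=b; v[200:370,600:800]=cv2.resize(im[95:163,90:170],(200,170))
cv2.imwrite('pics/w1c.png',v)"
```

```text
(no output)
```

View pics/w1c.png

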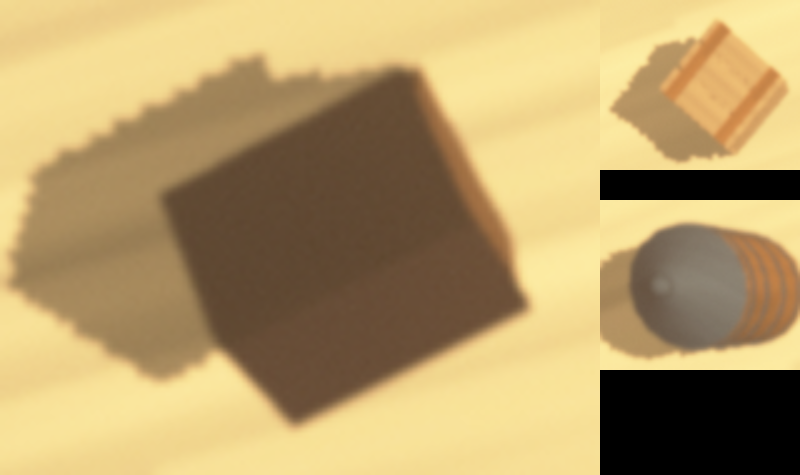

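The ridge runs along (220,348)–(465,222) in the crop. The far eaves run (165,195)–(420,68) and the near eaves (295,425)–(528,307). The gable ends face left and right.

```bash
python3 - <<'E'
from rect import *
c=cam('wrist')
px=lambda L:[(x/5+235-.4,y/5+195-.4) for x,y in L]
E=onz(c,px([(165,195),(420,68),(528,307),(295,425)]),33)[:,:2]; R=onz(c,px([(218,348),(467,222)]),57)[:,:2]
an=lambda v:np.degrees(np.arctan2(v[1],v[0]))
print(E,E.mean(0),'len',np.linalg.norm(E[1]-E[0]),np.linalg.norm(E[2]-E[3]),'w',np.linalg.norm(E[3]-E[0]),np.linalg.norm(E[2]-E[1]))
print(R,R.mean(0),np.linalg.norm(R[1]-R[0]),'angles',an(E[1]-E[0]),an(E[2]-E[3]),an(R[1]-R[0]))
# check: planks/rock from the wrist too
print('plank end corners',onz(c,[(502,148),(509,222)],16)[:,:2])
E
python3 go.py 568 -230 120 165
```

```text
[[ 551.3 -261.7]
 [ 541.9 -204.6]
 [ 595.9 -198.4]
 [ 606.1 -252.2]] [ 573.8 -229.2] len 57.87927492255586 54.80513182800677 w 55.61090885084106 54.312500112586456
[[ 578.5 -256.8]
 [ 568.8 -203.4]] [ 573.7 -230.1] 54.32217171337048 angles 99.34299387502115 100.76733308824586 100.33221246068528
plank end corners [[540.6  -8.6]
 [618.9 -16.3]]
at [ 546.  -202.   242.7] [-179.8    0.2  162.6] units [-0.98 -0.67  4.09] spin -0.3 t 2.15
```

The arm was still settling when that picture was taken, about 6 mm between picture and model, which explains the same shift in the plank end. I turn to the ridge angle, settle and look again.

```bash
python3 -m jog '{"jaw":[91,91,91,91,91,91,91],"slide":[[0,-0.5,0.6],[0,-0.5,0.6],[0,0,0.6],[0,0,0],[0,0,0],[0,0,0],[0,0,0]],"spin":[-1,-1,-1,-0.45,0,0,0]}' 20
python3 - <<'E'
from rect import *
s=env.state(); print(s['ee_pos'],s['ee_rot'])
c=cam('wrist'); im=grab('wrist','w2'); hsv=cv2.cvtColor(im,cv2.COLOR_RGB2HSV)
T=c[2]; print('cam',-T[:3,:3].T@T[:3,3], 'tcp px',proj(c,[s['ee_pos']]), 'hut px',proj(c,[[571,-224,40]]))
p=proj(c,[[571,-224,40]])[0].astype(int); x=max(0,p[0]-100); y=max(0,p[1]-75); print(x,y)
cv2.imwrite('pics/w2c.png',cv2.resize(im[y:y+150,x:x+200,::-1],None,fx=4,fy=4,interpolation=cv2.INTER_CUBIC))
E
```

```text
time_s: 2.85
ee_pos: [536.1, -223.5, 190.3]
ee_rot: [-180.0, 0.0, -169.7]
force: [-0.7, 0.4, -0.6]
gripper_width: 90.7
gripper_force: 0.0
[ 536.1 -223.5  190.3] [-180.     0.  -169.7]
cam [ 466.4 -235.2  359.3] tcp px [[320.1 293.7]] hut px [[313.3 263. ]]
213 188
```

View pics/w2c.png

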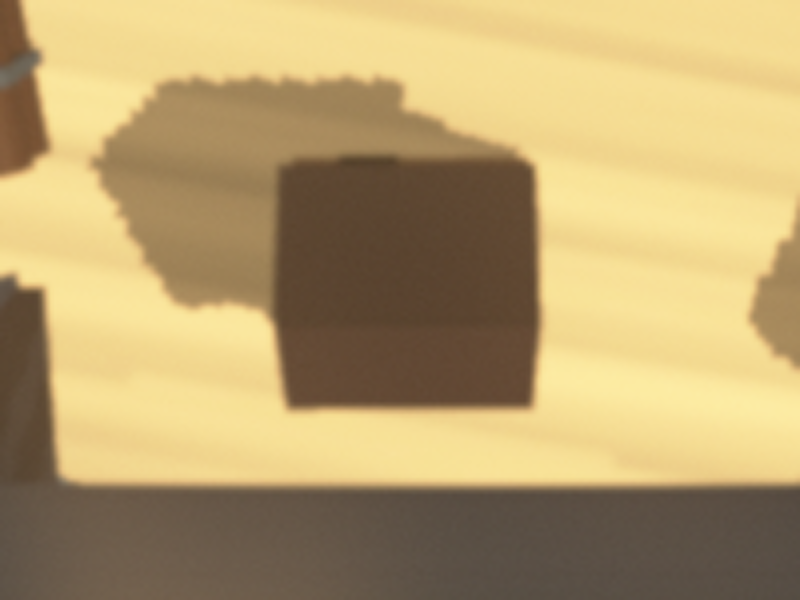

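The ridge is level in the picture, at (273..540, 322). The eaves run (280..533,163) and (287..532,407), so the angle is right.

```bash
python3 - <<'E'
from rect import *
c=cam('wrist')
px=lambda L:[(x/4+213-.4,y/4+188-.4) for x,y in L]
E=onz(c,px([(280,163),(533,163),(532,407),(287,407)]),33)[:,:2]; R=onz(c,px([(273,322),(540,322)]),57)[:,:2]
print(E,E.mean(0)); print(R,R.mean(0),np.linalg.norm(R[1]-R[0]),np.degrees(np.arctan2(*(R[1]-R[0])[::-1])))
from go import go
m=R.mean(0); go(*m,90,-169.7)
go(*m,8,-169.7)
E
```

```text
[[ 547.  -255.5]
 [ 537.1 -201.5]
 [ 592.7 -190.7]
 [ 602.7 -245.2]] [ 569.9 -223.2]
[[ 574.6 -250.2]
 [ 564.7 -196. ]] [ 569.7 -223.1] 55.129315909090344 100.35667085319488
at [ 536.1 -223.5  190.4] [-180.     0.  -169.7] units [-1.1 -0.2  3.4] spin 0.0 t 2.9
at [ 536.1 -223.5  190.4] [-180.     0.  -169.7] units [-1.1 -0.2  6.1] spin 0.0 t 2.9
```

```bash
python3 -m jog '{"jaw":[91,91,91,91,91,91,91,91,91,91],"slide":[[-0.55,-0.1,0.5],[-0.55,-0.1,0.5],[0,0,0.8],[0,0,0.9],[0,0,0.9],[0,0,0.9],[0,0,0.8],[0,0,0.5],[0,0,0.3],[0,0,0]],"spin":[0,0,0,0,0,0,0,0,0,0]}' 20
python3 -m jog '{"jaw":[91,50,50,50,50,50,50],"slide":[[0,0,0],[0,0,0],[0,0,0],[0,0,0],[0,0,0],[0,0,0],[0,0,0]],"spin":[0,0,0,0,0,0,0]}' 20
python3 go.py 569.8 -223.2 8 -169.7
```

```text
time_s: 3.9
ee_pos: [568.9, -223.3, 6.0]
ee_rot: [179.9, -0.1, -169.6]
force: [0.6, 0.6, -0.5]
gripper_width: 90.7
gripper_force: 0.0
time_s: 4.6
ee_pos: [569.5, -223.6, 7.2]
ee_rot: [-180.0, 0.0, -169.6]
force: [-0.1, 0.0, 1.0]
gripper_width: 55.6
gripper_force: 20.0
at [ 569.5 -223.6    7.2] [-180.     0.  -169.6] units [-0.01  0.01 -0.03] spin 0.01 t 4.6
```

```bash
python3 -m jog '{"jaw":[50,50,50,50,50,50],"slide":[[0,0,-0.3],[0,0,-0.9],[0,0,-0.9],[0,0,-0.9],[0,0,-0.9],[0,0,-0.6]],"spin":[0,0,0,0,0,0]}' 20
python3 -m jog '{"jaw":[50,50,50,50,50,50,50,50,50,50],"slide":[[-0.1,0.6,0],[-0.25,0.9,0],[-0.25,0.9,0],[-0.25,0.9,0],[-0.25,0.9,0],[-0.25,0.9,0],[-0.25,0.9,0],[-0.25,0.9,0],[-0.25,0.9,0],[-0.25,0.9,0]],"spin":[0,0,0,0,0,0,0,0,0,0]}' 20
python3 -m jog '{"jaw":[50,50,50,50,50,50,50],"slide":[[-0.25,0.9,0],[-0.25,0.9,0],[-0.25,0.7,0],[0,0.3,0],[0,0,0],[0,0,0],[0,0,0]],"spin":[0,0,0,1,0.8,0.25,0]}' 20
python3 go.py 591.9 137.3 24 174
```

```text
time_s: 5.2
ee_pos: [570.0, -223.8, 144.6]
ee_rot: [-179.9, 0.1, -169.6]
force: [0.4, 0.9, 0.2]
gripper_width: 55.8
gripper_force: 20.0
time_s: 6.2
ee_pos: [590.4, 48.1, 140.8]
ee_rot: [179.9, -0.1, -169.6]
force: [0.3, -0.1, -0.6]
gripper_width: 55.8
gripper_force: 20.0
time_s: 6.9
ee_pos: [597.4, 133.5, 140.8]
ee_rot: [-180.0, -0.2, 174.0]
force: [-0.0, 0.4, -0.9]
gripper_width: 55.8
gripper_force: 20.0
at [597.4 133.5 140.8] [-180.    -0.2  174. ] units [0.19 0.11 3.89] spin 0.0 t 6.9
```

```bash
python3 -m jog '{"jaw":[50,50,50,50,50,50,50,50,50],"slide":[[0.19,0.11,0.5],[0,0,0.9],[0,0,0.9],[0,0,0.8],[0,0,0.5],[0,0,0.15],[0,0,0.12],[0,0,0],[0,0,0]],"spin":[0,0,0,0,0,0,0,0,0]}' 20
python3 go.py 591.9 137.3 23.5 174
```

```text
time_s: 7.8
ee_pos: [594.0, 136.6, 26.7]
ee_rot: [180.0, 0.1, 174.0]
force: [-0.1, 0.9, -0.7]
gripper_width: 56.1
gripper_force: 20.0
at [594.  136.6  26.7] [1.80e+02 1.00e-01 1.74e+02] units [0.07 0.02 0.11] spin -0.0 t 7.8
```

```bash
python3 -m jog '{"jaw":[50,50,50,50],"slide":[[0.06,0.02,0.05],[0,0,0.05],[0,0,0],[0,0,0]],"spin":[0,0,0,0]}' 20
python3 go.py 591.9 137.3 23.2 174;python3 go.py 591.9 137.3 23.2 174
```

```text
time_s: 8.2
ee_pos: [591.9, 137.3, 23.1]
ee_rot: [180.0, 0.0, 174.0]
force: [-0.7, 0.1, 0.4]
gripper_width: 55.5
gripper_force: 20.0
at [591.9 137.3  23.1] [180.   0. 174.] units [ 0.  0. -0.] spin -0.0 t 8.2
at [591.9 137.3  23.1] [180.   0. 174.] units [ 0.  0. -0.] spin -0.0 t 8.2
```

```bash
python3 -m jog '{"jaw":[80,91,91,91,91,91,91,91,91,91],"slide":[[0,0,0],[0,0,0],[0,0,-0.3],[0,0,-0.9],[0,0,-0.9],[0,0,-0.9],[0,0,-0.9],[0,0,-0.9],[0,0,-0.7],[0,0,0]],"spin":[0,0,0,0,0,0,0,0,0,0]}' 20
python3 -m jog '{"jaw":[91,91,91,91,91,91,91,91,91,91],"slide":[[0.33,-0.9,0],[0.33,-0.9,0],[0.33,-0.9,0],[0.33,-0.9,0],[0.33,-0.9,0],[0.33,-0.9,0],[0.33,-0.9,0],[0.33,-0.9,0],[0.33,-0.9,0],[0.33,-0.9,0]],"spin":[0,0,0,0,0,0,0,0,0,0]}' 20
python3 -m jog '{"jaw":[91,91,91,91,91,91,91,91,91],"slide":[[0.33,-0.9,0],[0.33,-0.9,0],[0.33,-0.9,0],[0.33,-0.9,0],[0.33,-0.9,0],[0,-0.5,0],[0,0,0],[0,0,0],[0,0,0]],"spin":[0,0,0,0,0,0,0,0,0]}' 20
python3 - <<'E'
from rect import *
s=env.state(); print(s['ee_pos'],s['ee_rot'],s['time_s'])
c=cam('wrist'); im=grab('wrist','w3'); t=grab('top','t3')
v=cv2.resize(im[:400,:,::-1],None,fx=1.2,fy=1.2)
cv2.imwrite('pics/w3c.png',v)
hsv=cv2.cvtColor(t,cv2.COLOR_RGB2HSV); V=hsv[:,:,2]; S=hsv[:,:,1]
ct=cam('top'); print(proj(ct,[[591.9,137.3,16]]))
rect(ct,'hutroof',u(V<85),(245,205,290,250),40)
E
```

```text
time_s: 9.2
ee_pos: [593.7, 137.5, 192.0]
ee_rot: [179.9, 0.4, 174.0]
force: [0.9, 0.3, -0.3]
gripper_width: 91.2
gripper_force: 0.0
time_s: 10.2
ee_pos: [463.6, -121.7, 186.9]
ee_rot: [180.0, -0.1, 174.0]
force: [-0.4, -0.4, -0.5]
gripper_width: 90.7
gripper_force: 0.0
time_s: 11.1
ee_pos: [400.3, -263.9, 187.6]
ee_rot: [179.9, -0.0, 174.0]
force: [0.4, 0.9, -0.4]
gripper_width: 91.1
gripper_force: 0.0
[ 400.3 -263.9  187.6] [179.9  -0.  174. ] 11.1
[[263.1 227.3]]
hutroof [592.2 134.3] [61.  59.5] long dir deg 87.7 px [252 214] [275 236]
```

View pics/w3c.png

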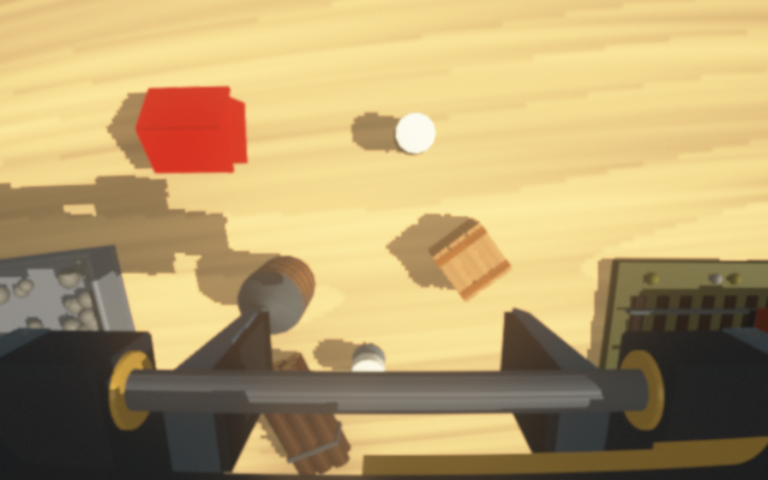

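The wrist view shows tank (275,295), its cone leaning to the lower left, crate (470,258) and logs (305,425). The red decoy is at (190,130) and the white pots at (415,132) and (368,360). I zoom on the tank and crate.

```bash
python3 - <<'E'
import cv2,numpy as np
im=cv2.imread('pics/w3.png')
a=cv2.resize(im[205:285,190:270],None,fx=5,fy=5,interpolation=cv2.INTER_CUBIC)
b=cv2.resize(im[175:255,350:430],None,fx=5,fy=5,interpolation=cv2.INTER_CUBIC)
cv2.imwrite('pics/w3d.png',np.hstack([a,b]))
E
```

```text
(no output)
```

View pics/w3d.png

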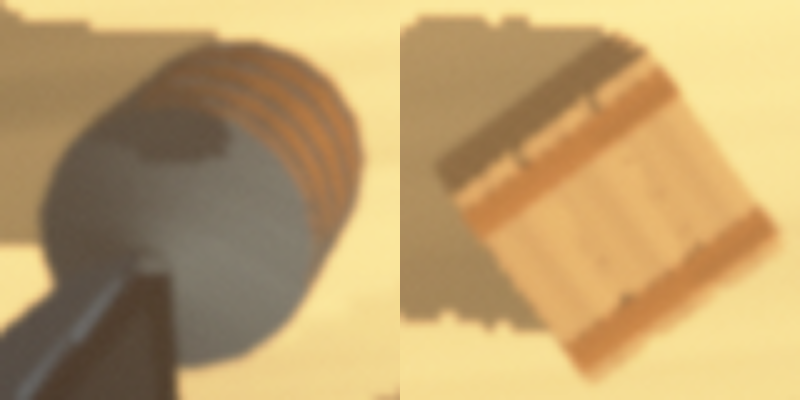

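In the crop, the crate's top corners are (456,200), (650,52), (780,232) and (590,382). The tank's rim passes (42,225), (100,115), (200,367) and (290,315), and its base arc passes (245,42), (340,105) and (362,155).

```bash
python3 - <<'E'
from rect import *
from scipy.optimize import least_squares
c=cam('wrist'); print(c[0][0,0])
px=lambda L,o:[(x/5+o[0]-.4,y/5+o[1]-.4) for x,y in L]
C=onz(c,px([(456-400,200),(650-400,52),(780-400,232),(590-400,382)],(350,175)),36)[:,:2]
e=np.roll(C,-1,0)-C; print('crate',C.mean(0),np.linalg.norm(e,axis=1),np.degrees(np.arctan2(e[:,1],e[:,0]))%90)
for z,L in((56,[(42,225),(60,165),(100,115),(200,367),(250,352),(290,315)]),(0,[(245,42),(300,65),(340,105),(362,155)])):
    P=onz(c,px(L,(190,205)),z)[:,:2]
    for r in (None,23):
        f=(lambda q:np.hypot(*(P-q[:2]).T)-q[2]) if r is None else (lambda q:np.hypot(*(P-q[:2]).T)-23)
        print(z,least_squares(f,[408,-350,23]).x)
# shift from wrist to top frame, checked on the board corner later
E
python3 go.py 408 -345 110 84;  python3 go.py 408 -345 110 174
```

```text
386.36956080901166
crate [ 401.3 -202.3] [40.5 38.7 41.2 40.1] [32.4 31.9 34.2 31. ]
56 [ 410.3 -343.4   22.7]
56 [ 410.  -343.1   23. ]
0 [ 415.1 -349.3   27.3]
0 [ 412.1 -345.5   23. ]
at [ 400.3 -264.   187.7] [180.  -0. 174.] units [-0.53 -2.66  2.59] spin -11.24 t 11.2
at [ 400.3 -264.   187.7] [180.  -0. 174.] units [-0.53 -2.66  2.59] spin 0.01 t 11.2
```

```bash
python3 -m jog '{"jaw":[91,91,91,91,91,91,91,91,91,91],"slide":[[-0.2,-0.8,0.2],[-0.2,-0.9,0.4],[-0.23,-0.9,0.6],[0,0,0.6],[0,0,0.8],[0,0,0.9],[0,0,0.9],[0,0,0.8],[0,0,0.42],[0,0,0]],"spin":[0,0,0,0,0,0,0,0,0,0]}' 20
python3 -m jog '{"jaw":[91,40,40,40,40,40,40,40],"slide":[[0,0,0],[0,0,0],[0,0,0],[0,0,0],[0,0,0],[0,0,0],[0,0,0],[0,0,0]],"spin":[0,0,0,0,0,0,0,0]}' 20
python3 go.py 411 -344 19 174
```

```text
time_s: 12.2
ee_pos: [410.0, -343.2, 17.8]
ee_rot: [179.9, -0.2, 174.0]
force: [-0.9, -0.3, 0.6]
gripper_width: 91.1
gripper_force: 0.0
time_s: 13.0
ee_pos: [410.5, -344.5, 19.3]
ee_rot: [180.0, -0.0, 174.0]
force: [-0.6, 0.9, 1.0]
gripper_width: 45.9
gripper_force: 20.0
at [ 410.5 -344.5   19.3] [180.  -0. 174.] units [-0.01  0.02  0.01] spin -0.01 t 13.0
```

```bash
python3 -m jog '{"jaw":[40,40,40,40,40,40,40],"slide":[[0,0,-0.3],[0,0,-0.9],[0,0,-0.9],[0,0,-0.9],[0,0,-0.9],[0,0,-0.7],[0,0,-0.2]],"spin":[0,0,0,0,0,0,0]}' 20
python3 -m jog '{"jaw":[40,40,40,40,40,40,40,40,40,40],"slide":[[-0.2,0.6,0],[-0.3,0.9,0],[-0.3,0.9,0],[-0.3,0.9,0],[-0.3,0.9,0],[-0.3,0.9,0],[-0.3,0.9,0],[-0.3,0.9,0],[-0.3,0.9,0],[-0.3,0.9,0]],"spin":[0,0,0,0,0,0,0,0,0,0]}' 20
python3 -m jog '{"jaw":[40,40,40,40,40,40],"slide":[[-0.3,0.9,0],[-0.3,0.9,0],[-0.3,0.9,0],[-0.3,0.9,0],[-0.2,0.6,0],[0,0.3,0]],"spin":[0,0,0,0,0,1]}' 20
python3 -m jog '{"jaw":[40,40,40,40,40,40,40,40,40,40],"slide":[[0,0,0],[0,0,0],[0,0,0],[0,0,0],[0,0,0],[0,0,0],[0,0,0],[0,0,0],[0,0,0],[0,0,0]],"spin":[1,1,1,1,1,1,1,1,1,1]}' 20
python3 -m jog '{"jaw":[40,40,40],"slide":[[0,0,0],[0,0,0],[0,0,0]],"spin":[0.25,0,0]}' 20
python3 go.py 581.4 37.8 36 84
```

```text
time_s: 13.7
ee_pos: [411.5, -345.3, 166.0]
ee_rot: [-179.8, 0.2, 174.0]
force: [-0.2, -0.5, -1.0]
gripper_width: 45.6
gripper_force: 20.0
time_s: 14.7
ee_pos: [524.2, -92.8, 162.3]
ee_rot: [180.0, -0.1, 174.0]
force: [0.6, -0.1, -0.9]
gripper_width: 45.7
gripper_force: 20.0
time_s: 15.3
ee_pos: [580.9, 37.2, 162.4]
ee_rot: [-180.0, -0.1, 165.8]
force: [-0.6, 0.7, -1.1]
gripper_width: 45.4
gripper_force: 20.0
time_s: 16.3
ee_pos: [579.9, 35.5, 162.6]
ee_rot: [-179.9, 0.0, 85.6]
force: [-0.1, 0.4, -1.8]
gripper_width: 45.6
gripper_force: 20.0
time_s: 16.6
ee_pos: [580.1, 35.6, 162.8]
ee_rot: [-179.9, 0.0, 84.0]
force: [-0.0, -0.5, -1.2]
gripper_width: 45.5
gripper_force: 20.0
at [580.1  35.6 162.8] [-179.9    0.    84. ] units [0.08 0.03 4.23] spin 0.0 t 16.6
```

```bash
python3 -m jog '{"jaw":[40,40,40,40,40,40,40,40,40],"slide":[[0.08,0.03,0.5],[0,0,0.9],[0,0,0.9],[0,0,0.9],[0,0,0.6],[0,0,0.2],[0,0,0.15],[0,0,0],[0,0,0]],"spin":[0,0,0,0,0,0,0,0,0]}' 20
python3 -m jog '{"jaw":[40,40,40],"slide":[[0,0,0],[0,0,0],[0,0,0]],"spin":[0,0,0]}' 20
python3 go.py 581.4 37.8 35.3 84
```

```text
time_s: 17.5
ee_pos: [582.4, 38.1, 39.7]
ee_rot: [179.9, -0.0, 84.0]
force: [0.0, 0.9, -2.6]
gripper_width: 45.7
gripper_force: 20.0
time_s: 17.8
ee_pos: [581.8, 38.1, 39.2]
ee_rot: [180.0, -0.0, 84.0]
force: [0.2, -0.3, -1.8]
gripper_width: 45.7
gripper_force: 20.0
at [581.8  38.1  39.2] [180.  -0.  84.] units [-0.01 -0.01  0.13] spin -0.0 t 17.8
```

```bash
python3 -m jog '{"jaw":[40,40,55,70,70,70,70,70,70,70],"slide":[[0,0,0.11],[0,0,0],[0,0,0],[0,0,0],[0,0,0],[0,0,-0.5],[0,0,-0.9],[0,0,-0.9],[0,0,-0.9],[0,0,-0.9]],"spin":[0,0,0,0,0,0,0,0,0,0]}' 20
python3 -m jog '{"jaw":[80,80,80,80,80,80,80,80,80,80],"slide":[[-0.86,-0.52,0],[-0.86,-0.52,0],[-0.86,-0.52,0],[-0.86,-0.52,0],[-0.86,-0.52,0],[-0.86,-0.52,0],[-0.86,-0.52,0],[-0.86,-0.52,0],[-0.86,-0.52,0],[-0.86,-0.52,0]],"spin":[0,0,0,0,0,0,0,0,0,0]}' 20
python3 -m jog '{"jaw":[80,80,80,80,80,80,80,80],"slide":[[0,0,0],[0,0,0],[0,0,0],[0,0,0],[0,0,0],[0,0,0],[0,0,0],[0,0,0]],"spin":[-1,-1,-1,-1,-0.8,0,0,0]}' 20
python3 go.py 401.2 -202.4 5 122.3
```

```text
time_s: 18.8
ee_pos: [581.5, 38.1, 159.6]
ee_rot: [180.0, -0.0, 84.0]
force: [0.4, 0.1, 0.5]
gripper_width: 69.7
gripper_force: 0.0
time_s: 19.8
ee_pos: [398.5, -202.9, 158.6]
ee_rot: [180.0, 0.0, 84.0]
force: [0.6, -1.0, 0.2]
gripper_width: 79.9
gripper_force: 0.0
time_s: 20.6
ee_pos: [399.4, -202.1, 158.5]
ee_rot: [180.0, 0.0, 122.3]
force: [1.2, -0.2, -0.2]
gripper_width: 80.1
gripper_force: 0.0
at [ 399.4 -202.1  158.5] [180.    0.  122.3] units [-0.04  0.05  5.12] spin -0.0 t 20.6
```

```bash
python3 -m jog '{"jaw":[80,80,80,80,80,80,80,80,80,80],"slide":[[-0.04,0.05,0.5],[0,0,0.8],[0,0,0.9],[0,0,0.9],[0,0,0.9],[0,0,0.7],[0,0,0.3],[0,0,0.1],[0,0,0],[0,0,0]],"spin":[0,0,0,0,0,0,0,0,0,0]}' 20
python3 -m jog '{"jaw":[35,35,35,35,35,35,35],"slide":[[0,0,0],[0,0,0],[0,0,0],[0,0,0],[0,0,0],[0,0,0],[0,0,0]],"spin":[0,0,0,0,0,0,0]}' 20
python3 go.py 401.2 -202.4 5 122.3
```

```text
time_s: 21.6
ee_pos: [402.0, -202.7, 6.3]
ee_rot: [179.9, 0.1, 122.4]
force: [-0.7, 0.2, 0.3]
gripper_width: 79.8
gripper_force: 0.0
time_s: 22.3
ee_pos: [401.3, -202.3, 5.5]
ee_rot: [180.0, 0.0, 122.4]
force: [-0.2, 0.8, 1.6]
gripper_width: 41.6
gripper_force: 20.0
at [ 401.3 -202.3    5.5] [180.    0.  122.4] units [-0.   -0.01  0.02] spin 0.01 t 22.3
```

```bash
python3 -m jog '{"jaw":[35,35,35,35,35,35,35,35,35],"slide":[[0,0,-0.3],[0,0,-0.9],[0,0,-0.9],[0,0,-0.9],[0,0,-0.9],[0,0,-0.9],[0,0,-0.4],[0,0,0],[0,0,0]],"spin":[0,0,0,1,1,1,1,0.8,0]}' 20
python3 -m jog '{"jaw":[35,35,35,35,35,35,35,35,35,35],"slide":[[0.6,0.2,0],[0.9,0.3,0],[0.9,0.3,0],[0.9,0.3,0],[0.9,0.3,0],[0.9,0.3,0],[0.9,0.3,0],[0.9,0.3,0],[0.9,0.3,0],[0.9,0.3,0]],"spin":[0,0,0,0,0,0,0,0,0,0]}' 20
python3 -m jog '{"jaw":[35,35,35,35,35,35,35,35,35,35],"slide":[[0.9,0.3,0],[0.9,0.3,0],[0.9,0.3,0],[0.9,0.3,0],[0.9,0.3,0],[0.9,0.3,0],[0.6,0.2,0],[0.4,0.1,0],[0,0,0],[0,0,0]],"spin":[0,0,0,0,0,0,0,0,0,0]}' 20
python3 go.py 602.4 236.8 22 84
```

```text
time_s: 23.2
ee_pos: [401.2, -202.3, 162.2]
ee_rot: [179.9, 0.0, 84.0]
force: [0.1, 0.6, -0.4]
gripper_width: 41.7
gripper_force: 20.0
time_s: 24.2
ee_pos: [515.1, 49.2, 161.1]
ee_rot: [-179.9, 0.0, 84.1]
force: [0.7, -0.4, -1.4]
gripper_width: 41.8
gripper_force: 20.0
time_s: 25.2
ee_pos: [597.5, 231.7, 161.1]
ee_rot: [-179.9, 0.1, 84.0]
force: [0.4, -0.7, -0.5]
gripper_width: 42.1
gripper_force: 20.0
at [597.5 231.7 161.1] [-1.799e+02  1.000e-01  8.400e+01] units [0.19 0.15 4.64] spin 0.0 t 25.2
```

```bash
python3 -m jog '{"jaw":[35,35,35,35,35,35,35,35,35,35],"slide":[[0.19,0.15,0.5],[0,0,0.9],[0,0,0.9],[0,0,0.9],[0,0,0.8],[0,0,0.3],[0,0,0.2],[0,0,0],[0,0,0],[0,0,0]],"spin":[0,0,0,0,0,0,0,0,0,0]}' 20
python3 go.py 602.4 236.8 21.5 84
```

```text
time_s: 26.2
ee_pos: [603.9, 237.9, 27.7]
ee_rot: [179.9, -0.1, 84.0]
force: [-0.4, 0.2, -1.3]
gripper_width: 41.8
gripper_force: 20.0
at [603.9 237.9  27.7] [ 1.799e+02 -1.000e-01  8.400e+01] units [-0.04 -0.05  0.21] spin -0.0 t 26.2
```

```bash
python3 -m jog '{"jaw":[35,35,35,50,60,60,60,60,60,60],"slide":[[-0.04,-0.05,0.1],[0,0,0.09],[0,0,0],[0,0,0],[0,0,0],[0,0,0],[0,0,-0.4],[0,0,-0.9],[0,0,-0.9],[0,0,-0.9]],"spin":[0,0,0,0,0,0,0,0,0,0]}' 20
python3 -m jog '{"jaw":[60,60,60,60,60,60,60,60,60,60],"slide":[[0,0,-0.9],[0,0,-0.9],[0,0,-0.9],[-0.8,0,-0.9],[-0.8,0,-0.4],[-0.8,0,0],[-0.8,0,0],[-0.8,0,0],[-0.8,0,0],[0,0,0]],"spin":[0,0,0,0,0,0,0,0,0,0]}' 20
python3 -m jog '{"jaw":[60,60],"slide":[[0,0,0],[0,0,0]],"spin":[0,0]}' 20
python3 - <<'E'
from rect import *
s=env.state(); print(s['ee_pos'],s['ee_rot'],s['time_s'])
c=cam('wrist'); im=grab('wrist','w4')
v=im[:400,:,::-1].copy()
for t in (-100,0,100):
    p=np.array([591.9,137.3])+t*np.array([.1045,.9945]); q=proj(c,[[*p,16]])[0]; print(t,q); cv2.circle(v,tuple(int(a) for a in q),2,(255,255,0),-1)
for a,b in((-40,-145),(40,-145),(40,145),(-40,145)):
    p=np.array([591.9,137.3])+b*np.array([.1045,.9945])+a*np.array([.9945,-.1045]); q=proj(c,[[*p,16]])[0]; cv2.circle(v,tuple(int(t) for t in q),2,(255,255,0),-1)
cv2.imwrite('pics/w4c.png',cv2.resize(v,None,fx=1.25,fy=1.25))
E
```

```text
time_s: 27.2
ee_pos: [601.6, 236.6, 115.6]
ee_rot: [180.0, -0.0, 84.0]
force: [1.0, 0.3, -0.4]
gripper_width: 60.0
gripper_force: 0.0
time_s: 28.2
ee_pos: [586.1, 90.9, 234.9]
ee_rot: [179.9, 0.0, 83.8]
force: [0.2, 0.5, -0.0]
gripper_width: 59.7
gripper_force: 0.0
time_s: 28.4
ee_pos: [586.5, 94.2, 234.1]
ee_rot: [180.0, -0.0, 84.0]
force: [-0.7, 0.5, 0.5]
gripper_width: 59.9
gripper_force: 0.0
[586.5  94.2 234.1] [180.  -0.  84.] 28.4
-100 [323.1 263.3]
0 [323.1 167.2]
100 [323.2  60.6]
```

View pics/w4c.png

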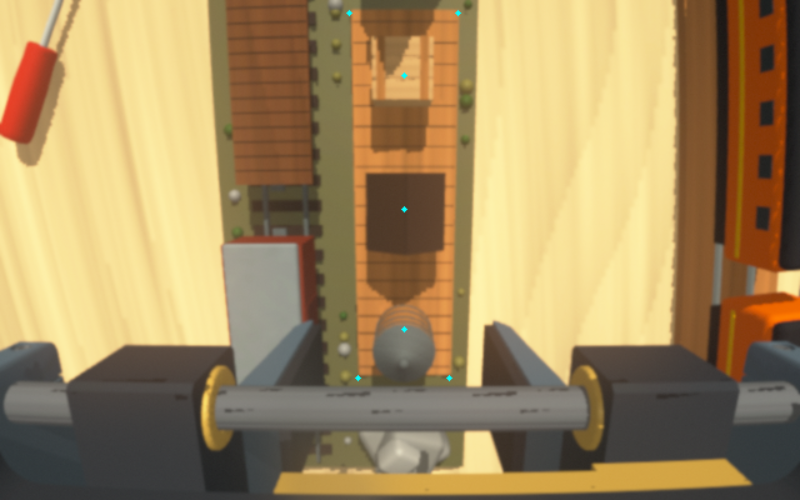

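The wrist view shows crate, hut and tank all on the centre line. The predicted points (404,76), (404,209) and (404,329) and the plank corners all coincide with the picture. Logs next.

```bash
python3 -m jog '{"jaw":[91,91,91,91,91,91,91,91,91,91],"slide":[[-0.9,-0.13,0],[-0.9,-0.13,0],[-0.9,-0.13,0],[-0.9,-0.13,0],[-0.9,-0.13,0],[-0.9,-0.13,0],[-0.9,-0.13,0],[-0.9,-0.13,0],[-0.9,-0.13,0],[-0.9,-0.13,0]],"spin":[0,0,0,0,0,0,0,0,0,0]}' 20
python3 -m jog '{"jaw":[91,91,91,91,91,91,91,91],"slide":[[-0.9,-0.13,0.2],[-0.9,-0.13,0.2],[-0.9,-0.13,0.2],[-0.9,-0.13,0.2],[-0.9,-0.13,0.2],[-0.9,-0.13,0],[-0.7,-0.13,0],[0,0,0]],"spin":[0,0,0,0,0,0,0,0]}' 20
python3 -m jog '{"jaw":[91,91,91,91,91,91,91,91,91,91],"slide":[[0,0,0],[0,0,0],[0,0,0],[0,0,0],[0,0,0],[0,0,0],[0,0,0],[0,0,0],[0,0,0],[0,0,0]],"spin":[1,1,1,1,1,1,1,0,0,0]}' 20
python3 - <<'E'
from rect import *
s=env.state(); print(s['ee_pos'],s['ee_rot'],s['time_s'])
c=cam('wrist'); im=grab('wrist','w5'); print(proj(c,[[516,-354,31]]))
cv2.imwrite('pics/w5c.png',cv2.resize(im[:400,:,::-1],None,fx=1.25,fy=1.25))
E
```

```text
time_s: 29.45
ee_pos: [519.4, -171.2, 233.8]
ee_rot: [180.0, -0.0, 84.0]
force: [0.6, -0.1, -1.6]
gripper_width: 91.1
gripper_force: 0.0
time_s: 30.25
ee_pos: [472.9, -351.8, 203.4]
ee_rot: [-180.0, 0.0, 83.9]
force: [-0.6, 0.8, 0.0]
gripper_width: 91.1
gripper_force: 0.0
time_s: 31.25
ee_pos: [473.1, -349.6, 203.7]
ee_rot: [-180.0, -0.0, 28.1]
force: [0.0, -0.1, -0.3]
gripper_width: 91.4
gripper_force: 0.0
[ 473.1 -349.6  203.7] [-180.    -0.    28.1] 31.25
[[350.1 178.8]]
```

View pics/w5c.png

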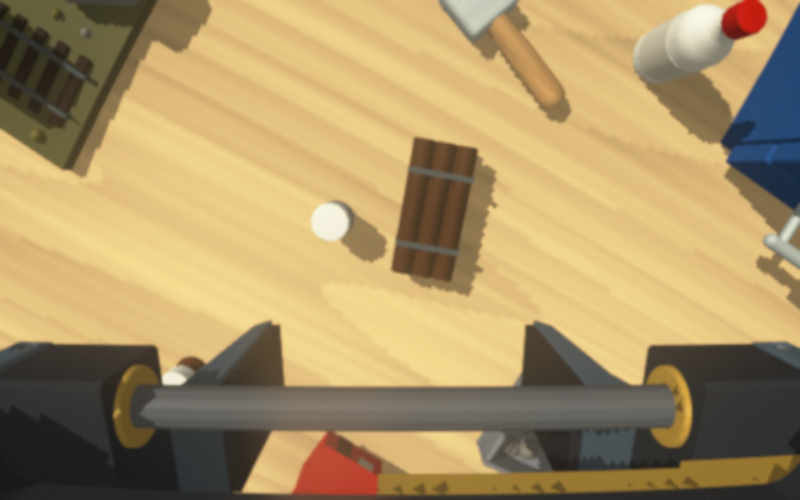

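The wrist view shows the logs' top with corners (417,138), (477,149), (451,281) and (393,270). A white pot at (330,220) stands close by, so I open only to 70.

```bash
python3 - <<'E'
from rect import *
from go import go
c=cam('wrist')
P=onz(c,np.array([(417,138),(477,149),(451,281),(393,270)])/1.25-.1,31)[:,:2]
e=np.roll(P,-1,0)-P; print(P.mean(0),np.linalg.norm(e,axis=1),np.degrees(np.arctan2(e[:,1],e[:,0]))%180)
print('pot',onz(c,[(331/1.25,221/1.25)],38))
a=np.degrees(np.arctan2(*(e[1]-e[3])[::-1]))%180; print(a)
go(*P.mean(0),3.5,a)
E
```

```text
[ 522.3 -347.9] [41.7 93.8 42.8 93. ] [108.3  18.4 107.1  17.7]
pot [[ 483.3 -287.6   38. ]]
18.060072630635375
at [ 473.  -349.7  203.7] [-180.    -0.    28.1] units [1.5 0.7 6.7] spin 1.25 t 31.3
```

```bash
python3 -m jog '{"jaw":[64,64,64,64,64,64,64,64,64,64],"slide":[[0.75,0.35,0],[0.75,0.35,0.3],[0,0,0.5],[0,0,0.8],[0,0,0.8],[0,0,0.8],[0,0,0],[0,0,0],[0,0,0],[0,0,0]],"spin":[0,0,0.65,0.6,0,0,0,0,0,0]}' 20
python3 go.py 522.3 -347.9 3.5 18.1
```

```text
time_s: 32.3
ee_pos: [523.2, -348.1, 109.4]
ee_rot: [179.9, -0.1, 18.0]
force: [-0.0, -0.2, 0.3]
gripper_width: 64.0
gripper_force: 0.0
at [ 523.2 -348.1  109.4] [ 1.799e+02 -1.000e-01  1.800e+01] units [-0.03 -0.02  3.53] spin -0.02 t 32.3
```

```bash
python3 -m jog '{"jaw":[64,64,64,64,64,64,64,64,64],"slide":[[-0.03,-0.02,0.6],[0,0,0.9],[0,0,0.9],[0,0,0.6],[0,0,0.3],[0,0,0.15],[0,0,0],[0,0,0],[0,0,0]],"spin":[0,0,0,0,0,0,0,0,0]}' 20
python3 -m jog '{"jaw":[40,40,40,40,40,40],"slide":[[0,0,0],[0,0,0],[0,0,0],[0,0,0],[0,0,0],[0,0,0]],"spin":[0,0,0,0,0,0]}' 25
python3 go.py 522.3 -347.9 3.5 18.1
```

```text
time_s: 33.2
ee_pos: [522.0, -347.7, 5.3]
ee_rot: [179.9, -0.1, 18.0]
force: [0.8, 0.3, 0.8]
gripper_width: 63.8
gripper_force: 0.0
time_s: 33.8
ee_pos: [521.6, -347.5, 4.6]
ee_rot: [180.0, -0.0, 18.0]
force: [0.3, -0.8, 3.1]
gripper_width: 45.8
gripper_force: 25.0
at [ 521.6 -347.5    4.6] [180.  -0.  18.] units [0.02 0.02 0.04] spin -0.02 t 33.8
```

```bash
python3 -m jog '{"jaw":[40,40,40,40,40,40,40,40,40,40],"slide":[[0,0,-0.3],[0,0,-0.9],[0,0,-0.9],[0,0,-0.9],[0,0,-0.9],[0,0,-0.9],[0,0,-0.5],[0,0,0],[0,0,0],[0,0,0]],"spin":[0,0,-1,-1,-1,-1,-1,-1,-1,-1]}' 25
python3 -m jog '{"jaw":[40,40,40,40,40,40,40,40,40,40],"slide":[[0.5,-0.06,0],[0.9,-0.12,0],[0.9,-0.12,0],[0.9,-0.12,0],[0.9,-0.12,0],[0.9,-0.12,0],[0.9,-0.12,0],[0.9,-0.12,0],[0.9,-0.12,0],[0.9,-0.12,0]],"spin":[-0.25,0,0,0,0,0,0,0,0,0]}' 25
python3 -m jog '{"jaw":[40,40,40,40,40,40,40,40,40,40],"slide":[[0.9,-0.12,0],[0.9,-0.12,0],[0.9,-0.12,0],[0.9,-0.12,0],[0.9,-0.12,0],[0.9,-0.12,0],[0.9,-0.12,0],[0.9,-0.12,0],[0.9,-0.12,0],[0.9,-0.12,0]],"spin":[0,0,0,0,0,0,0,0,0,0]}' 25
python3 -m jog '{"jaw":[40,40,40,40],"slide":[[0.6,-0.1,0],[0.3,0,0],[0,0,0],[0,0,0]],"spin":[0,0,0,0]}' 25
python3 go.py 505.8 229.3 54.6 84
```

```text
time_s: 34.8
ee_pos: [521.0, -346.9, 163.3]
ee_rot: [-180.0, -0.0, 82.3]
force: [0.8, -0.7, -2.1]
gripper_width: 45.8
gripper_force: 25.0
time_s: 35.8
ee_pos: [514.0, -84.9, 163.2]
ee_rot: [-180.0, -0.0, 83.9]
force: [0.6, 0.7, -1.6]
gripper_width: 45.9
gripper_force: 25.0
time_s: 36.8
ee_pos: [506.2, 186.9, 163.3]
ee_rot: [-179.9, -0.0, 83.9]
force: [0.4, 0.8, -1.4]
gripper_width: 45.8
gripper_force: 25.0
time_s: 37.2
ee_pos: [507.0, 211.9, 163.2]
ee_rot: [-180.0, 0.0, 83.9]
force: [1.1, -1.3, -1.4]
gripper_width: 45.7
gripper_force: 25.0
at [507.  211.9 163.2] [-180.     0.    83.9] units [ 0.57 -0.1   3.62] spin -0.01 t 37.2
```

```bash
python3 -m jog '{"jaw":[40,40,40,40,40,40,40,40,40,40],"slide":[[0.4,-0.05,0.3],[0.17,-0.05,0.5],[0,0,0.8],[0,0,0.8],[0,0,0.6],[0,0,0.3],[0,0,0.15],[0,0,0],[0,0,0],[0,0,0]],"spin":[0,0,0,0,0,0,0,0,0,0]}' 25
python3 go.py 505.8 229.3 54.6 84
```

```text
time_s: 38.2
ee_pos: [506.9, 229.9, 60.7]
ee_rot: [179.9, -0.1, 84.0]
force: [-0.3, -0.7, -1.6]
gripper_width: 46.1
gripper_force: 25.0
at [506.9 229.9  60.7] [ 1.799e+02 -1.000e-01  8.400e+01] units [-0.03 -0.04  0.2 ] spin -0.01 t 38.2
```

```bash
python3 -m jog '{"jaw":[40,40,40,40],"slide":[[-0.02,-0.03,0.1],[0,0,0.06],[0,0,0],[0,0,0]],"spin":[0,0,0,0]}' 25
python3 go.py 505.8 229.3 54.6 84
```

```text
time_s: 38.6
ee_pos: [505.3, 229.2, 54.9]
ee_rot: [-180.0, -0.0, 84.0]
force: [0.3, -0.0, -1.1]
gripper_width: 45.6
gripper_force: 25.0
at [505.3 229.2  54.9] [-180.   -0.   84.] units [0.01 0.02 0.01] spin -0.0 t 38.6
```

```bash
python3 -m jog '{"jaw":[55,64,64,64,64,64,64,64,64,64],"slide":[[0,0,0],[0,0,0],[0,0,0],[0,0,-0.3],[0,0,-0.9],[0,0,-0.9],[0,0,-0.9],[0,0,-0.9],[0,0,-0.9],[0,0,-0.9]],"spin":[0,0,0,0,0,0,0,0,0,0]}' 25
python3 -m jog '{"jaw":[64,64,64,64,64,64,64,64,64,64],"slide":[[0,0,-0.3],[-0.8,0.4,0],[-0.8,0.4,0],[-0.8,0.4,0],[-0.8,0.4,0],[-0.8,0.4,0],[0,0,0],[0,0,0],[0,0,0],[0,0,0]],"spin":[0,0,0,0,0,0,0,0,0,0]}' 25
python3 - <<'E'
from rect import *
s=env.state(); print(s['ee_pos'],s['ee_rot'],s['time_s'])
c=cam('wrist'); im=grab('wrist','w6'); v=im[:400,:,::-1].copy()
Y=np.array([.1045,.9945]);X=np.array([.9945,-.1045]);O=np.array([591.9,137.3])
def box(o,a,b,z):
    q=proj(c,[[*(o+i*a*X+j*b*Y),z] for i,j in((-1,-1),(1,-1),(1,1),(-1,1))])
    cv2.polylines(v,[q.astype(int)],True,(255,255,0),1)
box(np.array([505.8,229.3]),23,48,81); box(np.array([505.8,229.3]),28,65,50); box(O+100*Y,21,21,52); box(O,27,28,49); box(O,40,145,16)
cv2.imwrite('pics/w6c.png',cv2.resize(v,None,fx=1.25,fy=1.25))
E
```

```text
time_s: 39.6
ee_pos: [505.2, 229.1, 228.0]
ee_rot: [179.9, -0.0, 84.0]
force: [-0.2, 0.9, 0.3]
gripper_width: 64.2
gripper_force: 0.0
time_s: 40.6
ee_pos: [552.0, 104.4, 234.8]
ee_rot: [-180.0, -0.0, 84.0]
force: [-0.2, 0.3, -0.3]
gripper_width: 63.8
gripper_force: 0.0
[552.  104.4 234.8] [-180.   -0.   84.] 40.6
```

View pics/w6c.png

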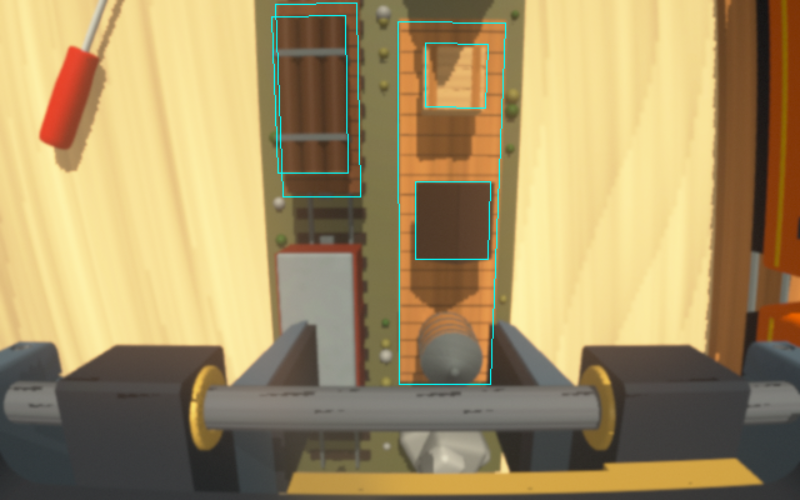

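The view shows logs (312,95), crate (455,77), hut (452,220) and tank (450,350) all matching the predicted outlines, and the gripper is clear. I hand in.

```bash
python3 -c "
from workcell import env
print(env.job_done())"
```

```text
the job is handed in; nothing more can be done
None
```

The job is handed in at about 41 s: the hut was placed first, then the tank, crate and logs, and the last wrist picture showed hut, crate and logs on their target outlines and the tank standing upright in line.

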